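# Set and hold the sprung projection gauge at its pin mark

### The job

Take the red-headed pin out of the wooden rack and push it all the way down into the hole of the green block on the gauge board; it marks today's blade projection. Then take the black grip post of the sprung rod, pull the rod out of its barrel until its red pointer lines up square across with the pin, within half the pin's thickness, and finish while still holding it there against its spring, without letting go and without the rod touching the pin. Leave the blue-headed pin in the rack and the other things on the bench where they are.

Things in the scene. Friction and masses are not known exactly. Their poses are not given: they have to be found in the camera images.
- red_pin_head (a point): centre of the red head of the pin to use. The pin stands upright in the rack: steel shaft 10 mm diameter, 45 mm long with a 3 mm bevelled foot, and above it a red cylindrical head 18 mm diameter, 22 mm tall; 67 mm in all, about 50 g. This point is 56 mm above the foot end, 11 mm below the top; z runs along the pin from foot to head
- red_pin_foot (a point): centre of the foot end of the red-headed pin (56 mm below the head's centre)
- blue_pin_head (a point): centre of the blue head of the spare pin, same shape and size, standing in the rack's other hole; stays there
- red_pin: the red-headed pin; origin at its foot end
- blue_pin: the blue-headed spare pin; origin at its foot end
- rack: fixed pale wooden block 56 x 130 x 35 mm (x, y, z), origin at the centre of its underside; the two pins stand in its 12 mm wide, 20 mm deep holes at y = -35 and +35 mm; which pin is in which hole varies
- gauge: fixed plywood board of the gauge, 310 x 160 x 15 mm. Its x axis is the rod's axis: the rod is pulled out along the board's -x. The origin is on the bench under the rod's line; the board reaches x -100 to +210 mm, y -50 to +110 mm. The aluminium barrel (30 mm diameter, axis 55 mm above the bench at y = 0) lies from x = 75 to 205 mm
- socket: fixed green block 36 x 36 x 30 mm on the board's top, origin at the centre of its underside, axes parallel to the board's; its centre is at y = +75 mm of the board, its place along x varies between -15 and -55 mm
- socket_hole0 (a point): centre of the mouth of the block's vertical hole, on the block's top 45 mm above the bench: 12 mm wide, 22 mm deep, bevelled mouth. With the pin fully home its foot is 22 mm below this point and the centre of its head 34 mm above it
- rod: steel rod 14 mm diameter sliding in the barrel, with a black upright grip post and a red pointer at its outer end; origin on the rod's axis at the post, axes parallel to the board's. At rest fully in (origin at x = +30 mm of the board, 45 mm in front of the barrel's mouth); it can come out 110 mm along the board's -x. The inner spring pulls it back: 3 N when in, rising by 0.5 N per 10 mm; about 5 to 8 N at the mark. Let go, it springs back in
- rod_grip (a point): the place to grip the rod: on the axis of the upright black cylindrical post, 20 mm diameter, 28 mm above the rod's axis, 83 mm above the bench; the post's top is 17 mm higher and nothing stands beside the post above 62 mm
- pointer_tip (a point): the tip of the red pointer, a 4 mm thick, 8 mm high bar that sticks out from the post towards the green block, along the board's +y, at the height of the rod's axis; 50 mm from the rod's axis, 25 mm short of the line of the pin. It lines up with the pin when its x along the board equals that of the hole's centre (pull of 45 to 85 mm)
- oilstone: bystander: red-brown sharpening stone 60 x 180 x 25 mm
- honing_guide: bystander: small metal honing guide with a roller, about 70 mm
- spanner: bystander: steel spanner lying flat
- grease_jar: bystander: amber jar, 60 mm diameter, 60 mm tall
- screwdriver: bystander: screwdriver with an orange handle, lying flat

How it is judged:
By the outcome, as a careful person would: the job done as asked, in the order asked, and still so for the second after the job is handed in, while the arm keeps its last pose, push and grip.
It also fails if it takes over 56 s, if anything falls off the work surface, if the arm or the gripper's body presses on something with over 40 N, if the wrist force passes 120 N, or if a joint passes its speed limit or range.

### The arm

A 6-joint arm with a two-finger parallel gripper is mounted at the origin on the work surface. World frame = base frame: x ahead of the robot, y to its left, z up, the work surface at z = 0. Lengths are in mm, angles in rad, forces in N, time in s.
With the tool pointing down it reaches from about 350 to 875 mm from the base axis. Payload 4.2 kg.
Tool frame: the origin (TCP) lies at the very end of the fingers, on their centre line; the grasp point (between the pads) lies 19 mm behind it; z points along the fingers, y is the line along which they close (so a half turn about z gives the same grasp; the last joint's range is limited). The gripper opens to 85 mm and grips with 20 to 120 N. Pads are 22 mm wide; open, the fingers measure 114 mm over their backs; the gripper's body (76 mm by 85 mm) begins 54 mm behind the grasp point. The pads swing forward as they close: fully open they stand 13 mm farther back than shut.
Start: joints at [1.374, 0.385, 0.008, 0, -1.194, -0.259], TCP at [275.079, 561.187, 231.312] pointing down, gripper open.
Joint ranges: [-3.14, 3.14], [-1.21, 2.06], [-1.07, 1.41], [-3.16, 2.05], [-2.99, -0.16], [-3.1, 3.1]. Speed limits (rad/s): [2.79, 2.79, 3.14, 3.14, 3.14, 3.14].

### API

Orientations are given as a unit quaternion [x, y, z, w].
In Python, from bench import arm, optics gives the robot as it stands. The module is installed in compiled form; this text tells all that it offers.
- The arm moves only by the tool step_arm, never from a script. Its argument "motion" is a list of rows, each an object with "dr": the turn, a rotation vector about the tool's x, y, z in units of 8 degrees (1.0 is 8 degrees), a list of three; "slide": the shift along the tool's x, y, z in mm, a list of three; "jaw": the finger opening in mm, from 0 to 85.4. A call has exactly 8 rows; each row is the pose to reach, as a shift and turn from the pose commanded when the call began, along the tool's axes at that moment; what a row does not reach only later rows make up. A row lasts 1/8 s, in which the tool goes at most 62.5 mm and 10.7 degrees, less where a joint would pass 70% of its speed; a pose out of reach is approached as far as the arm can. A call with a gripper value outside its range is refused whole. The fingers move at their own pace and stop on an object; the grip force is fixed at half the most. Time passes only in rows, so rows that repeat a pose let the fingers close, or fill a call up. It gives the time, the measured TCP pose, the force, the opening and the grip force at its end, in the units of the state.
- arm.read_state(): the state, without advancing time (a new reading comes with each control period).
- optics.get_image(name): name is "scene" or "top"; returns the picture (400x640x3 uint8, blue, green, red); there is no depth.
- optics.camera_info(name): a dict with "camera_matrix" (3x3 intrinsics, pixels), "view" (4x4, takes a point from world to camera coordinates). Camera axes: x right, y up, looking along -z (the intrinsics and any distortion apply to the point x, -y, -z); pixel columns grow to the right and rows downward; lengths in mm; the calibration is good to about 2 mm. A picture is of the moment at which its call begins. camera_info takes no time and is no camera call.
- arm.job_done(): hands the job in; it is judged then, once.
The state is a dict: "clock": time; "joints": joint angles; "joint_vel": joint speeds; "joint_efforts": joint torques, N m; "position": TCP position; "ee_rot": TCP orientation; "contact_force": force on the tool from outside, world axes, zero at the start; "wrist_torque": the same for the moment, N m; "gripper_width": finger opening in mm; "grasp_force": force on a finger pad.
Only numpy, scipy, OpenCV 4.12 (cv2) and the standard library are available. Lean on these libraries where they do the work, as an engineer would, in place of code of your own. Each camera call takes 0.05 s, during which the arm holds its last target. There are 200 camera calls.

## Working session

There is one attempt and no reset: what is moved stays moved. The work goes in short steps, Python scripts to look and compute and a tool call to move; the robot and the scene stay as the last step left them, time stands still between calls to the robot, and variables do not carry over. Pictures are saved under pics/ and viewed, at most 12 in all, crops included, and the job is handed in when it is done.

Besides the shell and the picture viewer there is one more tool, called after "Request:" by a JSON object that holds its "api" and its "payload". step_arm: Moves the arm, as the interface text tells. Its arguments: {"type":"object","properties":{"motion":{"type":"array","items":{"type":"object","properties":{"dr":{"type":"array","items":{"type":"number"}},"slide":{"type":"array","items":{"type":"number"}},"jaw":{"type":"number"}}}}},"required":["motion"]}

```bash
mkdir -p pics; python3 - <<'E'
from bench import arm, optics
import cv2, numpy as np
np.set_printoptions(precision=3,suppress=True)
for n in("scene","top"):
    cv2.imwrite(f"pics/{n}0.png",optics.get_image(n)); i=optics.camera_info(n)
    print(n,{k:v for k,v in i.items()})
print(arm.read_state())
E
```

```text
scene {'camera_matrix': array([[453.846,   0.   , 316.734],
       [  0.   , 453.846, 199.815],
       [  0.   ,   0.   ,   1.   ]]), 'view': array([[   -0.623,     0.782,     0.012,   314.988],
       [   -0.522,    -0.427,     0.738,   238.299],
       [    0.582,     0.454,     0.675, -1677.107],
       [    0.   ,     0.   ,     0.   ,     1.   ]])}
top {'camera_matrix': array([[469.081,   0.   , 315.054],
       [  0.   , 469.081, 201.811],
       [  0.   ,   0.   ,   1.   ]]), 'view': array([[    0.029,    -1.   ,    -0.002,    10.948],
       [    0.983,     0.028,     0.181,  -564.281],
       [   -0.181,    -0.007,     0.983, -1409.557],
       [    0.   ,     0.   ,     0.   ,     1.   ]])}
{'clock': 0.1, 'joints': array([ 1.374,  0.385,  0.007, -0.   , -1.194, -0.259]), 'joint_vel': array([-0.001, -0.002,  0.003,  0.002, -0.   ,  0.002]), 'joint_efforts': array([ -0.001, -39.332,  18.893,   4.198,  -0.003,   0.   ]), 'position': array([274.868, 560.728, 230.341]), 'ee_rot': array([ 0.974, -0.226, -0.   ,  0.001]), 'contact_force': array([-0.568,  0.452,  0.007]), 'wrist_torque': array([ 0.057, -0.027,  0.008]), 'grasp_force': 0.0, 'gripper_width': 85.48339316639719}
```

View pics/scene0.png

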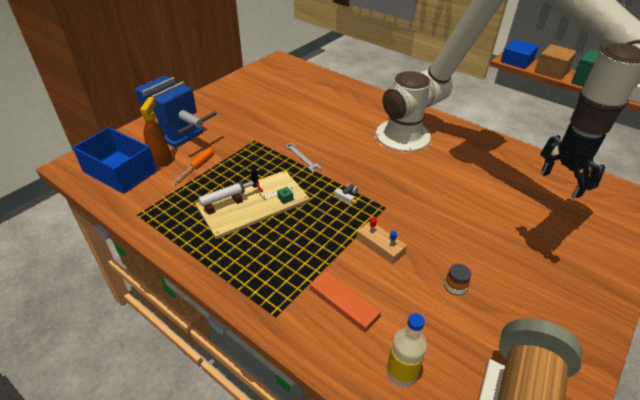

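View pics/top0.png

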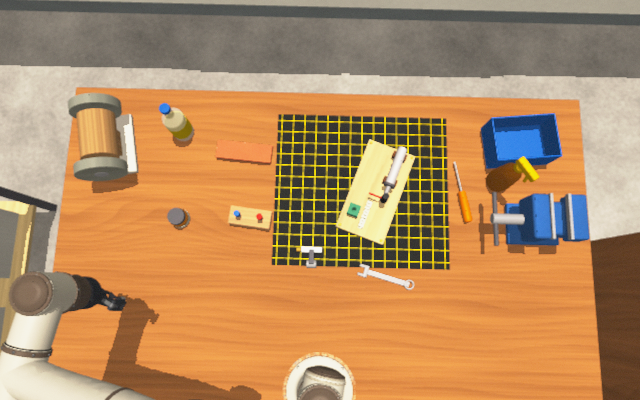

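Both views show the board, rack (red head at scene ~(373,222), top ~(259,216)), green block (scene (286,194), top (354,210)) and black post (scene (255,175), top (384,198)). I'll enlarge these.

```bash
cat > h.py <<'E'
import numpy as np, cv2
from bench import arm, optics
np.set_printoptions(precision=2,suppress=True)
def P(n):
    i=optics.camera_info(n); return i["camera_matrix"]@np.diag([1,-1,-1])@i["view"][:3]
def proj(n,X):
    p=P(n)@np.r_[X,1]; return p[:2]/p[2]
def tri(a,b):  # scene pixel, top pixel -> point, reprojection residual
    X=cv2.triangulatePoints(P("scene"),P("top"),np.float64(a).reshape(2,1),np.float64(b).reshape(2,1)).ravel()
    X=X[:3]/X[3]; return X, proj("scene",X)-a, proj("top",X)-b
def plane(n,px,z):
    M=P(n); A=np.c_[M[:,0],M[:,1],M[:,2]*z+M[:,3]]; q=np.linalg.solve(A,[*px,1]); return np.r_[q[:2]/q[2],z]
def blobs(im,win,col,minA=6):
    x0,y0,x1,y1=win; h=cv2.cvtColor(im[y0:y1,x0:x1],cv2.COLOR_BGR2HSV)
    H,S,V=[h[...,k].astype(int) for k in range(3)]
    m={"red":((H<6)|(H>172))&(S>170)&(V>60),"green":(H>60)&(H<95)&(S>90)&(V>25),
       "blue":(H>100)&(H<130)&(S>120)&(V>50),"black":V<45}[col].astype(np.uint8)
    n,_,st,c=cv2.connectedComponentsWithStats(m)
    return [(st[k,4],c[k]+[x0,y0],st[k,:4]+[x0,y0,0,0]) for k in range(1,n) if st[k,4]>=minA]
E
python3 - <<'E'
from h import *
s=cv2.imread("pics/scene0.png");t=cv2.imread("pics/top0.png")
a=cv2.resize(s[150:270,190:410],None,fx=3.6,fy=3.6,interpolation=cv2.INTER_CUBIC)
cv2.imwrite("pics/sc1.png",a)
b=cv2.resize(t[130:250,220:420],None,fx=4,fy=4,interpolation=cv2.INTER_CUBIC)
cv2.imwrite("pics/tc1.png",b)
for n,im,w in(("s",s,(190,150,420,270)),("t",t,(220,130,420,250))):
    for c in("red","green","blue"):
        for x in blobs(im,w,c): print(n,c,*x)
E
```

```text
s red 17 [258.   185.76] [256 182   6   9]
s red 47 [372.83 221.53] [370 218   7   9]
s green 154 [284.88 194.71] [278 188  14  15]
s blue 46 [393.17 235.09] [391 231   6  10]
t red 24 [259.  216.5] [257 214   5   6]
t green 117 [353.28 209.62] [347 203  13  14]
t blue 22 [236.41 213.14] [234 211   6   6]
```

View pics/sc1.png

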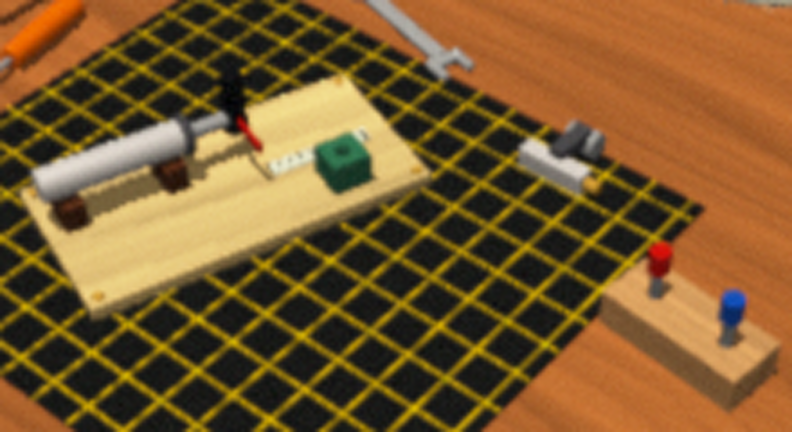

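View pics/tc1.png

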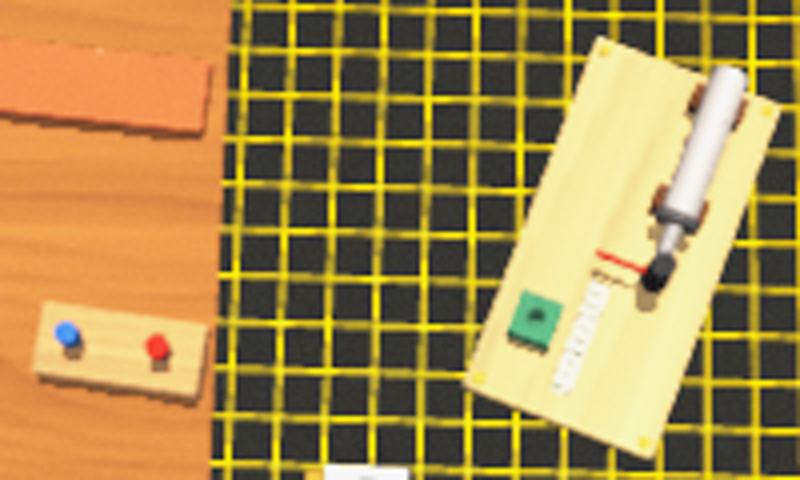

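The crops show the block's hole mouth at crop (344,149) scene / (537,316) top, the post top, the board corners (top crop (600,36),(780,104),(652,452),(465,380)), and the pins upright.

```bash
python3 - <<'E'
from h import *
S=lambda x,y:np.array([190+(x+.5)/3.6-.5,150+(y+.5)/3.6-.5]); T=lambda x,y:np.array([220+(x+.5)/4-.5,130+(y+.5)/4-.5])
s=cv2.imread("pics/scene0.png");t=cv2.imread("pics/top0.png")
for n,a,b in [("red head",(372.83,221.53),(259,216.5)),("blue head",(393.17,235.09),(236.41,213.14)),
  ("hole",S(344,149),T(537,316)),("pointer tip",S(258,147),T(598,253)),("posttop",S(231,72),T(662,265))]:
    print(n,*tri(a,b))
c=[plane("top",T(*p),15)[:2] for p in((600,36),(780,104),(652,453),(465,380))]
print(np.array(c))
e=[c[0]-c[3],c[1]-c[2]]; print("len",[np.linalg.norm(v) for v in e],"ang deg",[np.degrees(np.arctan2(v[1],v[0])) for v in e],"widths",np.linalg.norm(c[0]-c[1]),np.linalg.norm(c[2]-c[3]))
print("hole z45",plane("top",T(537,316),45),plane("scene",S(344,149),45))
# rack top corners
r=[plane("top",T(*p),35)[:2] for p in((40,302),(208,326),(197,399),(34,372))]; print("rack",np.array(r))
E
```

```text
red head [509.22 197.5   71.31] [-0.32 -0.03] [-0.24  0.13]
blue head [517.59 267.31  71.18] [-0.41 -0.03] [-0.3   0.14]
hole [545.53 -93.    45.66] [-0.67 -0.11] [-0.5   0.34]
pointer tip [ 596.05 -140.53   55.33] [-0.05 -0.01] [-0.03  0.02]
posttop [ 578.49 -183.6   102.18] [-0.05 -0.01] [-0.04  0.03]
[[ 785.85 -145.28]
 [ 732.31 -291.97]
 [ 445.33 -188.72]
 [ 498.94  -40.68]]
len [np.float64(305.3861321076989), np.float64(304.9895896982094)] ang deg [np.float64(-20.030672689415564), np.float64(-19.78694842099427)] widths 156.14910960060615 157.44682972307103
hole z45 [546.77 -94.61  45.  ] [544.09 -91.63  45.  ]
rack [[548.55 295.66]
 [533.19 162.62]
 [475.36 168.57]
 [492.94 296.92]]
```

```bash
cat > mv.py <<'E'
import sys,json
from h import *
from scipy.spatial.transform import Rotation as Ro
# usage: plan(cmd_pos, cmd_yawx_deg, goal_pos, goal_yawx_deg): shift and turn in tool axes
def R(yaw): # tool down, x axis at yaw
    c,s=np.cos(np.radians(yaw)),np.sin(np.radians(yaw)); return np.array([[c,s,0],[s,-c,0],[0,0,-1]])
def plan(p,y,g,gy):
    A=R(y); print("slide",A.T@(np.array(g,float)-p),"dr",Ro.from_matrix(A.T@R(gy)).as_rotvec()/np.radians(8))
def st():
    s=arm.read_state(); r=Ro.from_quat(s["ee_rot"]).as_matrix()
    print("t",s["clock"],"p",s["position"],"yaw",np.degrees(np.arctan2(r[1,0],r[0,0])),"z",r[:,2],"F",s["contact_force"],"w",s["gripper_width"],s["grasp_force"]); return s
E
python3 -c "
from mv import *
s=st();plan([275.079,561.187,231.312],np.degrees(2*np.arctan2(-.226,.974)),[509,197.5,140],-110)"
```

```text
t 0.1 p [274.87 560.73 230.34] yaw -26.12475481025647 z [-0. -0. -1.] F [-0.57  0.45  0.01] w 85.48339316639719 0.0
slide [370.17 223.52  91.31] dr [ 0.    0.   10.48]
```

Request:
{"api": "step_arm", "payload": {"motion": [{"slide": [46,28,11],"dr": [0,0,1.31],"jaw": 60},{"slide": [92,56,23],"dr": [0,0,2.62],"jaw": 60},{"slide": [139,84,34],"dr": [0,0,3.93],"jaw": 60},{"slide": [185,112,46],"dr": [0,0,5.24],"jaw": 60},{"slide": [231,140,57],"dr": [0,0,6.55],"jaw": 60},{"slide": [278,168,69],"dr": [0,0,7.86],"jaw": 60},{"slide": [324,196,80],"dr": [0,0,9.17],"jaw": 60},{"slide": [370,223.5,91.3],"dr": [0,0,10.48],"jaw": 60}]}}

```text
clock: 1.1
position: [509.5, 196.0, 139.5]
ee_rot: [-0.571, 0.821, 0.0, -0.0]
contact_force: [1.1, 0.5, 0.4]
gripper_width: 60.5
grasp_force: 0.0
```

Request:
{"api": "step_arm", "payload": {"motion": [{"slide": [0,0,20],"dr": [0,0,0],"jaw": 60},{"slide": [0,0,45],"dr": [0,0,0],"jaw": 60},{"slide": [0,0,68],"dr": [0,0,0],"jaw": 60},{"slide": [0,0,84],"dr": [0,0,0],"jaw": 60},{"slide": [0,0,88],"dr": [0,0,0],"jaw": 60},{"slide": [0,0,88],"dr": [0,0,0],"jaw": 60},{"slide": [0,0,88],"dr": [0,0,0],"jaw": 60},{"slide": [0,0,88],"dr": [0,0,0],"jaw": 60}]}}

```text
clock: 2.1
position: [509.2, 197.9, 52.7]
ee_rot: [-0.574, 0.819, 0.0, 0.001]
contact_force: [-0.3, 0.2, -0.2]
gripper_width: 59.9
grasp_force: 0.0
```

```bash
python3 - <<'E'
from mv import *
s=st()
a=optics.get_image("scene");b=optics.get_image("top")
A=cv2.resize(a[185:260,330:430],None,fx=4,fy=6,interpolation=cv2.INTER_CUBIC)
A=cv2.resize(a[180:255,330:430],(400,300),interpolation=cv2.INTER_CUBIC);B=cv2.resize(b[180:255,215:315],(400,300),interpolation=cv2.INTER_CUBIC)
cv2.imwrite("pics/c2.png",np.hstack([A,B]))
E
```

```text
t 2.1 p [509.25 197.95  52.73] yaw -109.94734857609319 z [ 0.  0. -1.] F [-0.27  0.21 -0.22] w 59.89702284071827 0.0
```

View pics/c2.png

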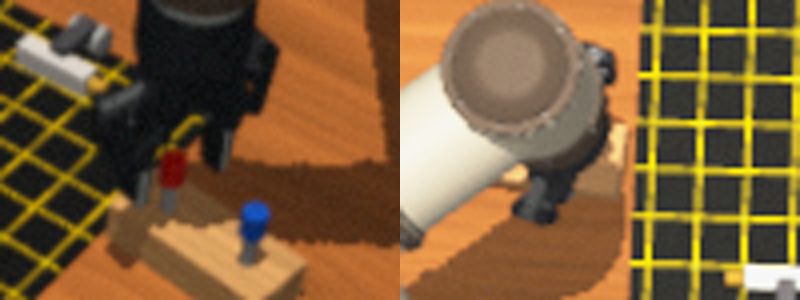

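The red head (left crop (172,168)) lies between the fingers; closing.

Request:
{"api": "step_arm", "payload": {"motion": [{"slide": [0,0,0],"dr": [0,0,0],"jaw": 0},{"slide": [0,0,0],"dr": [0,0,0],"jaw": 0},{"slide": [0,0,0],"dr": [0,0,0],"jaw": 0},{"slide": [0,0,0],"dr": [0,0,0],"jaw": 0},{"slide": [0,0,0],"dr": [0,0,0],"jaw": 0},{"slide": [0,0,0],"dr": [0,0,0],"jaw": 0},{"slide": [0,0,0],"dr": [0,0,0],"jaw": 0},{"slide": [0,0,0],"dr": [0,0,0],"jaw": 0}]}}

```text
clock: 3.2
position: [509.1, 197.7, 52.2]
ee_rot: [-0.574, 0.819, -0.0, 0.0]
contact_force: [0.9, -0.4, 2.7]
gripper_width: 15.9
grasp_force: 58.6
```

Request:
{"api": "step_arm", "payload": {"motion": [{"slide": [0,0,-6],"dr": [0,0,0],"jaw": 0},{"slide": [0,0,-18],"dr": [0,0,0],"jaw": 0},{"slide": [0,0,-32],"dr": [0,0,0],"jaw": 0},{"slide": [0,0,-48],"dr": [0,0,0],"jaw": 0},{"slide": [0,0,-62],"dr": [0,0,0],"jaw": 0},{"slide": [0,0,-70],"dr": [0,0,0],"jaw": 0},{"slide": [0,0,-70],"dr": [0,0,0],"jaw": 0},{"slide": [0,0,-70],"dr": [0,0,0],"jaw": 0}]}}

```text
clock: 4.2
position: [508.5, 197.4, 121.5]
ee_rot: [-0.574, 0.819, 0.0, -0.001]
contact_force: [-0.2, -0.1, -0.8]
gripper_width: 15.9
grasp_force: 58.8
```

```bash
python3 - <<'E'
from mv import *
s=st()
a=optics.get_image("scene")
cv2.imwrite("pics/c3.png",cv2.resize(a[150:260,310:430],None,fx=5,fy=5,interpolation=cv2.INTER_CUBIC))
plan([508.8,197.6,122],-110,[545.5,-93,122],-110)
for x in blobs(a,(310,130,430,260),"red"): print(x)
E
```

```text
t 4.2 p [508.48 197.4  121.5 ] yaw -109.9653605375246 z [-0. -0. -1.] F [-0.16 -0.1  -0.77] w 15.936103053050765 58.79608869552612
slide [ 260.52 -133.88    0.  ] dr [0. 0. 0.]
(np.int32(23), array([377.87, 202.04]), array([377, 198,   3,   9]))
```

View pics/c3.png

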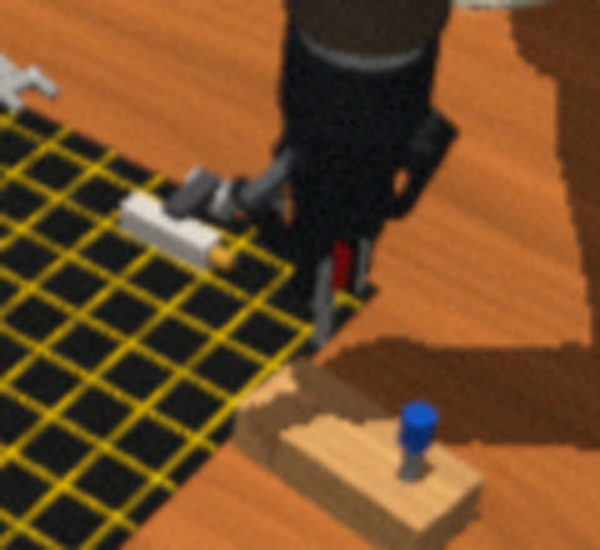

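```bash
python3 - <<'E'
from mv import *
s=arm.read_state();p=s["position"];a=optics.get_image("scene")
f=lambda X:(proj("scene",X)-[310,150]+.5)*5-.5
u=np.array([.94,-.342,0])
for n,d in (("tcp",0),("grasp/head",19),("foot",19-56),("headbot",8)): print(n,f(p+[0,0,d]))
print("pads tips",f(p+9*u),f(p-9*u))
print("blue head in place",f([517.6,267.3,71.2]))
c=a[185:225,362:392]; cv2.imwrite("pics/c4.png",cv2.resize(cv2.convertScaleAbs(c,alpha=1.8,beta=20),None,fx=14,fy=14,interpolation=cv2.INTER_NEAREST))
E
```

```text
tcp [323.97 292.37]
grasp/head [327.48 266.23]
foot [317.34 341.72]
headbot [325.43 281.43]
pads tips [310.36 298.33] [337.49 286.45]
blue head in place [415.79 427.29]
```

View pics/c4.png

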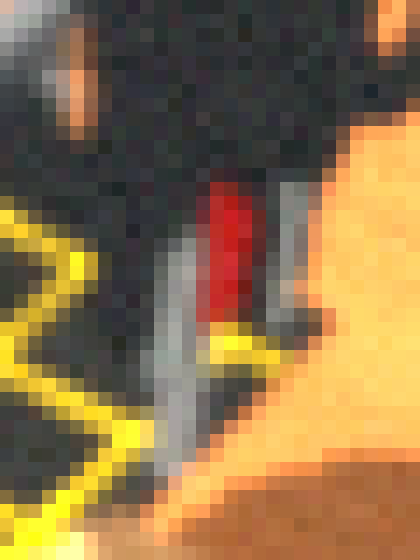

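The pin hangs upright: its foot is at c4 (172,470), where the TCP line predicts it. On to the block.

Request:
{"api": "step_arm", "payload": {"motion": [{"slide": [20,-10,0],"dr": [0,0,0],"jaw": 0},{"slide": [60,-31,0],"dr": [0,0,0],"jaw": 0},{"slide": [105,-54,0],"dr": [0,0,0],"jaw": 0},{"slide": [150,-77,0],"dr": [0,0,0],"jaw": 0},{"slide": [195,-100,0],"dr": [0,0,0],"jaw": 0},{"slide": [235,-121,0],"dr": [0,0,0],"jaw": 0},{"slide": [256,-131.5,0],"dr": [0,0,0],"jaw": 0},{"slide": [260.5,-133.9,0],"dr": [0,0,0],"jaw": 0}]}}

```text
clock: 5.3
position: [545.2, -95.1, 121.5]
ee_rot: [-0.573, 0.82, 0.0, -0.001]
contact_force: [-0.5, -0.1, -0.9]
gripper_width: 16.3
grasp_force: 58.8
```

Request:
{"api": "step_arm", "payload": {"motion": [{"slide": [0,0,8],"dr": [0,0,0],"jaw": 0},{"slide": [0,0,14],"dr": [0,0,0],"jaw": 0},{"slide": [0,0,14],"dr": [0,0,0],"jaw": 0},{"slide": [0,0,14],"dr": [0,0,0],"jaw": 0},{"slide": [0,0,14],"dr": [0,0,0],"jaw": 0},{"slide": [0,0,14],"dr": [0,0,0],"jaw": 0},{"slide": [0,0,14],"dr": [0,0,0],"jaw": 0},{"slide": [0,0,14],"dr": [0,0,0],"jaw": 0}]}}

```text
clock: 6.3
position: [545.9, -92.9, 108.1]
ee_rot: [-0.574, 0.819, -0.0, 0.0]
contact_force: [1.0, 0.1, -0.6]
gripper_width: 16.1
grasp_force: 58.8
```

```bash
python3 - <<'E'
from mv import *
s=st();p=s["position"];a=optics.get_image("scene");b=optics.get_image("top")
c=a[165:215,262:312]; A=cv2.resize(cv2.convertScaleAbs(c,alpha=1.5,beta=15),(500,500),interpolation=cv2.INTER_NEAREST)
c=b[190:220,340:370]; B=cv2.resize(cv2.convertScaleAbs(c,alpha=1.5,beta=15),(300,300),interpolation=cv2.INTER_NEAREST)
cv2.imwrite("pics/c5.png",np.hstack([A,np.pad(B,((0,200),(0,0),(0,0)))]))
for n,d in (("tcp",0),("foot",-37)): print(n,proj("scene",p+[0,0,d]),(proj("scene",p+[0,0,d])-[262,165]+.5)*10)
print("hole",proj("scene",[545.5,-93,45]),(proj("scene",[545.5,-93,45])-[262,165]+.5)*10)
E
```

```text
t 6.3 p [545.88 -92.94 108.06] yaw -109.95699761124095 z [ 0.  0. -1.] F [ 1.01  0.14 -0.6 ] w 16.119044555006422 58.810672760009766
tcp [283.69 174.97] [221.94 104.73]
foot [284.16 184.59] [226.58 200.86]
hole [284.54 191.08] [230.45 265.75]
```

View pics/c5.png

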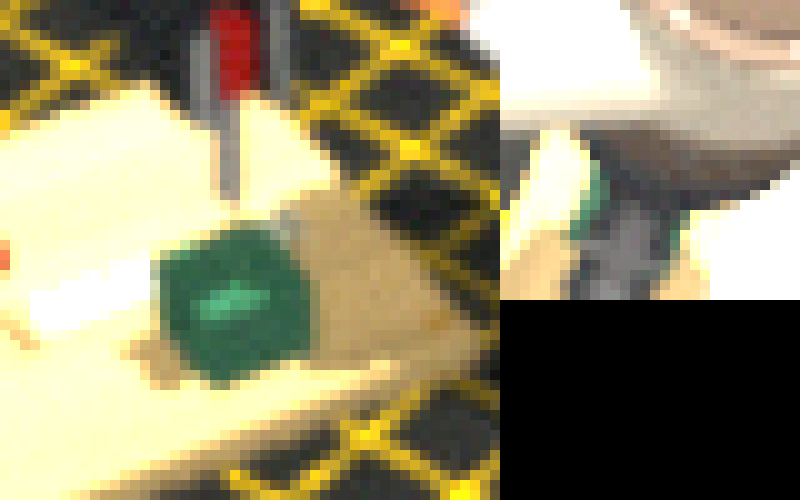

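The pin foot (c5 (229,203)) hangs just left/above the block's hole (expected near (235,266)), about 1 mm off. I'll refine the hole from the first images.

```bash
python3 - <<'E'
from mv import *
for n,f,w in(("scene","scene0",(276,186,294,203)),("top","top0",(345,201,362,218))):
    im=cv2.imread(f"pics/{f}.png").astype(int); x0,y0,x1,y1=w
    print(n,w);print(im[y0:y1,x0:x1,1])
# foot now, scene
a=optics.get_image("scene").astype(int);print(a[172:188,278:292,0])
E
```

```text
scene (276, 186, 294, 203)
[[207 206 212 211 207 212 210 210 207 191 184 189 216 211 184 199 207 206]
 [213 215 211 212 210 209 205 191 168 150 142 151 192 214 188 159 194 201]
 [215 211 210 205 190 184 168 144 132 122 124 121 150 193 207 161 173 192]
 [212 200 183 168 147 142 126 123 117 117 119 123 123 145 178 176 182 192]
 [208 165 139 131 122 124 118 109  99  98 101 116 119 126 139 172 192 196]
 [193 130 107 113 120 123 107  87  75  78  83 105 117 118 123 142 184 195]
 [194 119  82 108 115 117 113  86  68  73  82 108 119 116 116 121 155 186]
 [214 140  78  82 109 115 116 107 102 100 106 116 120 116 105  96 107 164]
 [192 133  76  67  87 108 119 118 115 117 115 112  99  83  72  67  77 151]
 [179 123  73  57  65  89 111 114 112  99  95  82  68  62  54  53  68 149]
 [186 130  75  58  55  70  89  98  87  71  68  62  59  53  55  55  66 145]
 [191 147  88  65  57  59  67  71  58  55  53  51  54  51  54  53  65 143]
 [201 183 139  83  65  56  60  56  54  55  50  51  52  54  52  50  60 113]
 [204 203 183 124  74  57  55  54  54  53  52  53  57  49  54  56  62  94]
 [206 205 201 182 109  
[... 1680 characters left out ...]
5  56  61  73  66  74  79 107 125 123 115  84  44]
 [141 128 107  86  86  71  75  84 105 130 136 130 119  77]
 [141 138 132 118 113  85  77  78 105 127 132 132 133 112]
 [140 136 133 129 124  93  78  77 107 126 133 132 131 129]
 [134 133 132 133 129  94  81  82 108 125 133 131 128 130]
 [135 133 135 132 127  89  79  81 104 123 128 128 129 129]
 [129 130 132 127 127  93  79  79  99 121 128 130 135 133]
 [130 130 133 130 126  93  79  80 102 127 133 135 130 133]
 [130 130 129 126 122  99  83  81 106 133 137 131 112  97]
 [130 128 130 128 132 123 108  92 118 130 131 114  97  74]
 [136 136 134 136 139 131 124  95 104 111 112  93  79  76]
 [139 138 137 134 128 115  91  68  61  70  78  88  79  72]]
```

```bash
python3 - <<'E'
from mv import *
h=np.array([284.55,191.5])
print("tri",*tri(h,(353.55,208.6)))
hs=plane("scene",h,45);ht=plane("top",(353.55,208.6),45);ps=plane("scene",(284.62,184.6),71)
hd=plane("top",(259,216.5),71.2); hd2=plane("scene",(372.83,221.53),71.2)
print("hole scene",hs,"top",ht,"pin foot scene",ps,"head top/scene",hd,hd2)
print("delta scene",hs-ps,"tool axes",R(-110).T@(hs-ps))
E
```

```text
tri [546.55 -93.08  44.12] [-0.25 -0.04] [-0.19  0.13]
hole scene [546.94 -91.7   45.  ] top [546.82 -93.59  45.  ] pin foot scene [545.   -91.89  71.  ] head top/scene [509.65 196.79  71.2 ] [508.65 198.19  71.2 ]
delta scene [  1.94   0.19 -26.  ] tool axes [-0.84 -1.76 26.  ]
```

Request:
{"api": "step_arm", "payload": {"motion": [{"slide": [-0.75,-1.3,4],"dr": [0,0,0],"jaw": 0},{"slide": [-0.75,-1.3,12],"dr": [0,0,0],"jaw": 0},{"slide": [-0.75,-1.3,19],"dr": [0,0,0],"jaw": 0},{"slide": [-0.75,-1.3,23],"dr": [0,0,0],"jaw": 0},{"slide": [-0.75,-1.3,26],"dr": [0,0,0],"jaw": 0},{"slide": [-0.75,-1.3,28],"dr": [0,0,0],"jaw": 0},{"slide": [-0.75,-1.3,29],"dr": [0,0,0],"jaw": 0},{"slide": [-0.75,-1.3,30],"dr": [0,0,0],"jaw": 0}]}}

```text
clock: 7.45
position: [547.1, -92.7, 78.1]
ee_rot: [-0.574, 0.819, 0.0, -0.0]
contact_force: [-1.4, -0.0, -0.1]
gripper_width: 16.2
grasp_force: 58.8
```

No vertical force with the foot at z≈41, so it is inside the hole. Continuing down.

Request:
{"api": "step_arm", "payload": {"motion": [{"slide": [0,0,3],"dr": [0,0,0],"jaw": 0},{"slide": [0,0,6],"dr": [0,0,0],"jaw": 0},{"slide": [0,0,9],"dr": [0,0,0],"jaw": 0},{"slide": [0,0,12],"dr": [0,0,0],"jaw": 0},{"slide": [0,0,14],"dr": [0,0,0],"jaw": 0},{"slide": [0,0,16],"dr": [0,0,0],"jaw": 0},{"slide": [0,0,17],"dr": [0,0,0],"jaw": 0},{"slide": [0,0,18],"dr": [0,0,0],"jaw": 0}]}}

```text
clock: 8.45
position: [547.3, -92.7, 60.1]
ee_rot: [-0.574, 0.819, 0.0, -0.0]
contact_force: [-2.4, -0.5, 5.9]
gripper_width: 16.2
grasp_force: 59.3
```

Request:
{"api": "step_arm", "payload": {"motion": [{"slide": [0,0,0.5],"dr": [0,0,0],"jaw": 0},{"slide": [0,0,1],"dr": [0,0,0],"jaw": 0},{"slide": [0,0,1.5],"dr": [0,0,0],"jaw": 0},{"slide": [0,0,1.5],"dr": [0,0,0],"jaw": 0},{"slide": [0,0,1.5],"dr": [0,0,0],"jaw": 0},{"slide": [0,0,1.5],"dr": [0,0,0],"jaw": 0},{"slide": [0,0,1.5],"dr": [0,0,0],"jaw": 0},{"slide": [0,0,1.5],"dr": [0,0,0],"jaw": 0}]}}

```text
clock: 9.45
position: [547.5, -92.8, 60.0]
ee_rot: [-0.574, 0.819, -0.0, 0.0]
contact_force: [-4.4, -0.8, 9.7]
gripper_width: 16.3
grasp_force: 59.6
```

Request:
{"api": "step_arm", "payload": {"motion": [{"slide": [0,0,0.5],"dr": [0,0,0],"jaw": 50},{"slide": [0,0,0],"dr": [0,0,0],"jaw": 50},{"slide": [0,0,0],"dr": [0,0,0],"jaw": 50},{"slide": [0,0,0],"dr": [0,0,0],"jaw": 50},{"slide": [0,0,-10],"dr": [0,0,0],"jaw": 50},{"slide": [0,0,-30],"dr": [0,0,0],"jaw": 50},{"slide": [0,0,-55],"dr": [0,0,0],"jaw": 50},{"slide": [0,0,-75],"dr": [0,0,0],"jaw": 50}]}}

```text
clock: 10.45
position: [547.8, -92.7, 135.3]
ee_rot: [-0.574, 0.819, -0.001, 0.001]
contact_force: [-0.3, 0.4, -0.3]
gripper_width: 49.8
grasp_force: 0.0
```

Request:
{"api": "step_arm", "payload": {"motion": [{"slide": [0,30,0],"dr": [0,0,0],"jaw": 50},{"slide": [0,70,-10],"dr": [0,0,0],"jaw": 50},{"slide": [0,110,-20],"dr": [0,0,0],"jaw": 50},{"slide": [0,140,-20],"dr": [0,0,0],"jaw": 50},{"slide": [0,150,-20],"dr": [0,0,0],"jaw": 50},{"slide": [0,150,-20],"dr": [0,0,0],"jaw": 50},{"slide": [0,150,-20],"dr": [0,0,0],"jaw": 50},{"slide": [0,150,-20],"dr": [0,0,0],"jaw": 50}]}}

```text
clock: 11.45
position: [407.1, -41.6, 153.3]
ee_rot: [-0.574, 0.819, -0.0, -0.0]
contact_force: [-0.1, 0.3, 0.5]
gripper_width: 49.9
grasp_force: 0.0
```

```bash
python3 - <<'E'
from mv import *
s=st();a=optics.get_image("scene");b=optics.get_image("top")
for n,im,w in(("s",a,(225,150,310,215)),("t",b,(335,180,400,225))):
    for x in blobs(im,w,"red",4): print(n,*x)
    for x in blobs(im,w,"black",10): print(n,"black",*x)
A=cv2.resize(a[150:215,225:310],(520,400),interpolation=cv2.INTER_CUBIC);B=cv2.resize(b[180:230,345:380],(280,400),interpolation=cv2.INTER_CUBIC)
cv2.imwrite("pics/c6.png",np.hstack([A,B]))
E
```

```text
t 11.45 p [407.11 -41.61 153.34] yaw -109.99045634666308 z [-0. -0. -1.] F [-0.08  0.29  0.54] w 49.87781634424058 0.0
s 32 [284.34 182.59] [282 179   5   8]
s 16 [258.   185.88] [256 182   6   9]
s black 29 [245.03 153.41] [241 151   9   6]
s black 29 [260.52 152.59] [257 150   8   6]
s black 11 [274.73 152.64] [272 151   6   4]
s black 32 [253.   157.75] [249 155   9   6]
s black 27 [268.37 156.78] [264 155   9   5]
s black 13 [282.62 156.77] [280 155   6   4]
s black 32 [237.31 158.59] [233 156   9   6]
s black 31 [276.87 161.  ] [273 159   9   5]
s black 31 [245.1  162.77] [241 160   9   6]
s black 30 [260.93 162.07] [257 160   9   5]
s black 13 [291. 161.] [288 160   7   3]
s black 30 [229.1  163.87] [225 162   9   5]
s black 33 [285.09 165.3 ] [281 163   9   6]
s black 192 [253.29 173.46] [241 165  25  22]
s black 32 [268.97 166.28] [265 164   9   6]
s black 14 [299.57 165.36] [297 164   6   4]
s black 33 [236.79 168.36] [233 166   9   6]
s black 34 [293.41 169.79] [289 167  10   6]
s black 21 [276.48 170.1 ] [273 168   8   5]
s black 35 [228.6  173.71] [225 171   9   6]
s black 35 [302.23 174.4 ] [298 172  10   6]
s black 38 [236.63 178.53] [232 176  10   6]
s black 15 [296.33 179.07] [294 177   6   5]
s black 10 [308.3 179.1] [307 177   3   5]
s black 23 [227.74 183.57] [225 182   8   5]
s black 39 [304.   184.95] [300 182   9   7]
s black 13 [238.54 199.77] [237 198   4   5]
s black 42 [306.24 207.69] [302 204   8   8]
s black 20 [291.  210.2] [287 208   9   5]
s black 26 [299.12 213.08] [294 211  11   4]
t 4 [380.25 197.25] [379 197   3   2]
t 22 [354.32 206.91] [352 205   6   5]
t black 19 [382.84 199.95] [381 197   5   6]
```

View pics/c6.png

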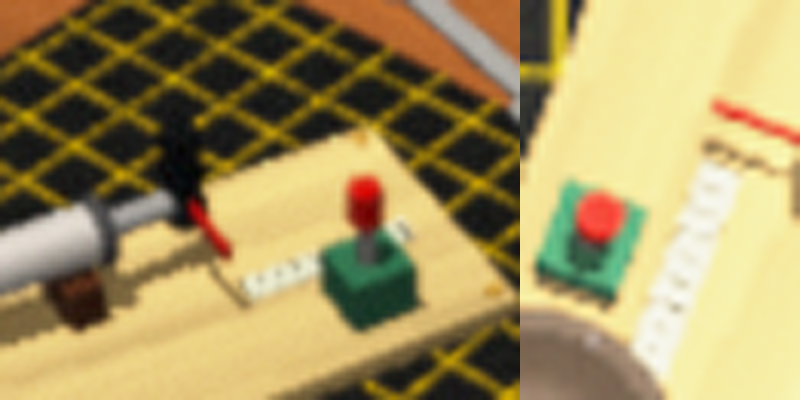

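The pin stands fully home (head scene (284,183), top (354,207)); the pointer remains at rest. Planning the post grip.

```bash
python3 - <<'E'
from mv import *
print(*tri((284.34,182.59),(354.32,206.91)))
p=arm.read_state()["position"];plan(p,-110,[581,-186,130],-110)
for w in([225,150],):0
# post top centre in scene/top (expected vs. seen black blobs)
for z in(83,100): print(z,proj("scene",[581,-186,z]),proj("top",[581,-186,z]))
E
```

```text
[545.88 -92.73  79.12] [-0.23 -0.04] [-0.17  0.12]
slide [  76.09 -213.08   23.24] dr [0. 0. 0.]
83 [253.12 174.7 ] [384.97 196.33]
100 [252.65 170.29] [385.78 195.25]
```

Request:
{"api": "step_arm", "payload": {"motion": [{"slide": [7,-20,2],"dr": [0,0,0],"jaw": 60},{"slide": [21,-60,6],"dr": [0,0,0],"jaw": 60},{"slide": [37,-105,11],"dr": [0,0,0],"jaw": 60},{"slide": [53,-150,16],"dr": [0,0,0],"jaw": 60},{"slide": [67,-190,20],"dr": [0,0,0],"jaw": 60},{"slide": [74,-209,23],"dr": [0,0,0],"jaw": 60},{"slide": [75.5,-212,23.2],"dr": [0,0,0],"jaw": 60},{"slide": [75.5,-212,23.2],"dr": [0,0,0],"jaw": 60}]}}

```text
clock: 12.55
position: [579.3, -184.7, 129.9]
ee_rot: [-0.574, 0.819, 0.0, -0.0]
contact_force: [0.2, 0.6, 0.3]
gripper_width: 60.0
grasp_force: 0.0
```

Request:
{"api": "step_arm", "payload": {"motion": [{"slide": [0,0,8],"dr": [0,0,0],"jaw": 60},{"slide": [0,0,20],"dr": [0,0,0],"jaw": 60},{"slide": [0,0,25],"dr": [0,0,0],"jaw": 60},{"slide": [0,0,25],"dr": [0,0,0],"jaw": 60},{"slide": [0,0,25],"dr": [0,0,0],"jaw": 60},{"slide": [0,0,25],"dr": [0,0,0],"jaw": 60},{"slide": [0,0,25],"dr": [0,0,0],"jaw": 60},{"slide": [0,0,25],"dr": [0,0,0],"jaw": 60}]}}

```text
clock: 13.55
position: [579.9, -184.8, 105.5]
ee_rot: [-0.574, 0.819, -0.0, 0.0]
contact_force: [0.1, -0.0, -0.3]
gripper_width: 60.2
grasp_force: 0.0
```

```bash
python3 - <<'E'
from mv import *
s=st();a=optics.get_image("scene");b=optics.get_image("top")
A=cv2.resize(cv2.convertScaleAbs(a[140:205,220:305],alpha=1.6,beta=20),(520,400),interpolation=cv2.INTER_CUBIC);B=cv2.resize(b[180:230,355:390],(280,400),interpolation=cv2.INTER_CUBIC)
cv2.imwrite("pics/c7.png",np.hstack([A,B]))
E
```

```text
t 13.55 p [ 579.95 -184.84  105.47] yaw -109.96040397413347 z [ 0. -0. -1.] F [ 0.12 -0.01 -0.26] w 60.20048545357362 0.0
```

View pics/c7.png

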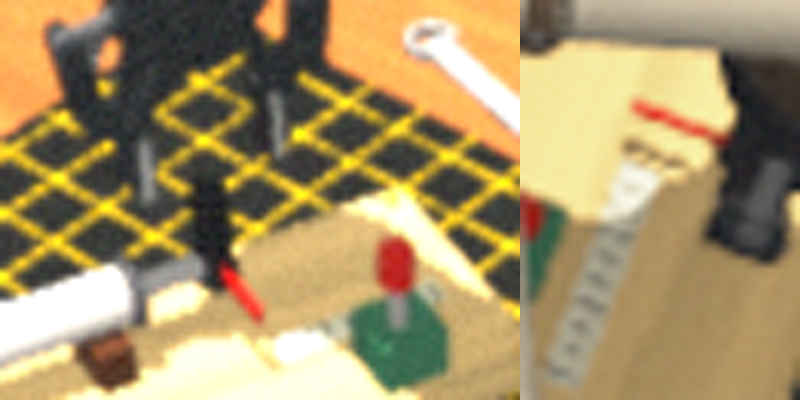

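The post top (c7 (210,180)) sits right between the fingertips ((148,200), (278,155)). Descending and closing.

Request:
{"api": "step_arm", "payload": {"motion": [{"slide": [0,0,12],"dr": [0,0,0],"jaw": 60},{"slide": [0,0,30],"dr": [0,0,0],"jaw": 60},{"slide": [0,0,40],"dr": [0,0,0],"jaw": 60},{"slide": [0,0,41],"dr": [0,0,0],"jaw": 60},{"slide": [0,0,41],"dr": [0,0,0],"jaw": 60},{"slide": [0,0,41],"dr": [0,0,0],"jaw": 0},{"slide": [0,0,41],"dr": [0,0,0],"jaw": 0},{"slide": [0,0,41],"dr": [0,0,0],"jaw": 0}]}}

```text
clock: 14.65
position: [581.0, -185.1, 65.1]
ee_rot: [-0.574, 0.819, -0.001, 0.001]
contact_force: [1.9, -0.5, 0.6]
gripper_width: 18.6
grasp_force: 58.7
```

Request:
{"api": "step_arm", "payload": {"motion": [{"slide": [0,0,0],"dr": [0,0,0],"jaw": 0},{"slide": [0,0,0],"dr": [0,0,0],"jaw": 0},{"slide": [0,0,0],"dr": [0,0,0],"jaw": 0},{"slide": [0,0,0],"dr": [0,0,0],"jaw": 0},{"slide": [0,0,0],"dr": [0,0,0],"jaw": 0},{"slide": [0,0,0],"dr": [0,0,0],"jaw": 0},{"slide": [0,0,0],"dr": [0,0,0],"jaw": 0},{"slide": [0,0,0],"dr": [0,0,0],"jaw": 0}]}}

```text
clock: 15.65
position: [580.6, -184.9, 65.0]
ee_rot: [-0.574, 0.819, -0.001, 0.001]
contact_force: [3.2, -2.0, 4.9]
gripper_width: 18.6
grasp_force: 59.3
```

```bash
python3 - <<'E'
from mv import *
p=st()["position"]
for th in(-19.6,-20,-20.2):
    u=np.array([np.cos(np.radians(th)),np.sin(np.radians(th))])
    for pin in((547.3,-92.8),(546.5,-92.7)): print(th,"pull",u@(p[:2]-pin),"v",np.array([-u[1],u[0]])@(pin-p[:2]))
E
```

```text
t 15.65 p [ 580.58 -184.93   65.  ] yaw -109.9338143343376 z [ 0. -0. -1.] F [ 3.15 -2.02  4.92] w 18.63920795032572 59.26490128040314
-19.6 pull 62.25746194374585 v 75.63230717462595
-19.6 pull 63.044653062950665 v 75.45815166410448
-20 pull 62.78395359663582 v 75.19582852133102
-20 pull 63.56990970759707 v 75.01618166874908
-20.2 pull 63.04605352055214 v 74.97621350613548
-20.2 pull 63.8313777586596 v 74.79382424921262
```

Request:
{"api": "step_arm", "payload": {"motion": [{"slide": [0,4,0],"dr": [0,0,0],"jaw": 0},{"slide": [0,12,0],"dr": [0,0,0],"jaw": 0},{"slide": [0,22,0],"dr": [0,0,0],"jaw": 0},{"slide": [0,33,0],"dr": [0,0,0],"jaw": 0},{"slide": [0,44,0],"dr": [0,0,0],"jaw": 0},{"slide": [0,54,0],"dr": [0,0,0],"jaw": 0},{"slide": [0,61,0],"dr": [0,0,0],"jaw": 0},{"slide": [0,63.5,0],"dr": [0,0,0],"jaw": 0}]}}

```text
clock: 16.65
position: [521.3, -163.5, 65.0]
ee_rot: [-0.574, 0.819, -0.001, 0.001]
contact_force: [5.4, -5.4, 3.8]
gripper_width: 18.5
grasp_force: 59.1
```

Request:
{"api": "step_arm", "payload": {"motion": [{"slide": [0,0,0],"dr": [0,0,0],"jaw": 0},{"slide": [0,0,0],"dr": [0,0,0],"jaw": 0},{"slide": [0,0,0],"dr": [0,0,0],"jaw": 0},{"slide": [0,0,0],"dr": [0,0,0],"jaw": 0},{"slide": [0,0,0],"dr": [0,0,0],"jaw": 0},{"slide": [0,0,0],"dr": [0,0,0],"jaw": 0},{"slide": [0,0,0],"dr": [0,0,0],"jaw": 0},{"slide": [0,0,0],"dr": [0,0,0],"jaw": 0}]}}

```text
clock: 17.65
position: [521.6, -163.6, 65.0]
ee_rot: [-0.574, 0.819, -0.001, 0.001]
contact_force: [4.6, -4.3, 3.8]
gripper_width: 18.4
grasp_force: 59.1
```

```bash
python3 - <<'E'
from mv import *
s=st();p=s["position"];a=optics.get_image("scene");b=optics.get_image("top")
for n,im,w in(("s",a,(240,160,310,215)),("t",b,(335,190,400,230))):
    for x in blobs(im,w,"red",3): print(n,*x)
u=np.array([.9397,-.342]);
print("pull left",u@(p[:2]-[547,-92.75]))
v3=np.array([.342,.9397,0]);ax=np.array([p[0],p[1],55])
for k in(25,40,50): print("pointer pred",k,proj("scene",ax+k*v3),proj("top",ax+k*v3))
A=cv2.resize(a[160:210,245:310],(520,400),interpolation=cv2.INTER_CUBIC);B=cv2.resize(b[190:240,345:380],(280,400),interpolation=cv2.INTER_CUBIC)
cv2.imwrite("pics/c8.png",np.hstack([A,B]))
E
```

```text
t 17.65 p [ 521.6  -163.55   65.  ] yaw -109.92161211692486 z [ 0. -0. -1.] F [ 4.65 -4.32  3.75] w 18.438829241640445 59.13559377193451
s 61 [282.18 181.74] [275 176  13  11]
pull left 0.34599402234577176
pointer pred 25 [276.27 179.67] [368.76 213.8 ]
pointer pred 40 [278.56 182.38] [364.22 212.03]
pointer pred 50 [280.1  184.21] [361.19 210.85]
```

View pics/c8.png

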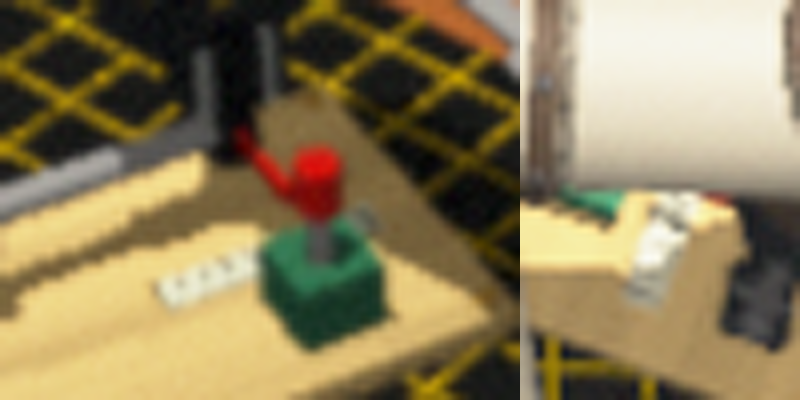

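The pointer (c8 (238,137)→(285,190)) points straight at the pin shaft (322,240). The image offset is about 1 mm, arm readings say 0.3 mm, and the tolerance is 5 mm. The grip holds at 59 N, so I'm handing in.

```bash
python3 -c "
from bench import arm
print(arm.job_done())"
```

```text
the job is handed in; nothing more can be done
None
```

The job is handed in at about 18 s: the red pin is fully home in the green block, and the arm is holding the rod against its spring with the pointer about 1 mm or less from the pin line (5 mm allowed).

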